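# Gauge a welded flange stub and show its inside weld to the inspection camera

## Robot

A 7-joint arm with a two-finger parallel gripper is mounted at the origin on the work surface. World frame = base frame: x ahead of the robot, y to its left, z up, the work surface at z = 0. Lengths are in m, angles in rad, forces in N, time in s.
With the tool pointing down it reaches from about 0.4 to 0.9 m from the base axis. Payload 5.5 kg.
Tool frame: the origin (TCP) lies midway between the tips of the shut fingers; the grasp point (between the pads) lies 19 mm behind it; z points along the fingers, y is the line along which they close (so a half turn about z gives the same grasp; the last joint's range is limited). The gripper opens to 85 mm and grips with 20 to 120 N. Pads are 22 mm wide; open, the fingers measure 114 mm over their backs; the gripper's body (76 mm by 85 mm) begins 54 mm behind the grasp point. The pads swing forward as they close: fully open they stand 13 mm farther back than shut.
Start: joints at [-1.038, 0.501, -0.427, 1.55, 0.221, 1.138, -0.21], TCP at [0.173, 0.626, 0.231] pointing down, gripper open.
Joint ranges: [-2.88, 2.88], [-0.31, 2.03], [-1.54, 1.56], [0.2, 2.42], [-1.41, 4.55], [0.19, 2.02], [-2.57, 2.57]. Speed limits (rad/s): [2.57, 2.57, 3.14, 3.14, 3.14, 3.14, 3.14].

## Interface

Orientations are given as a 3x3 rotation matrix whose columns are the frame's x, y, z axes.
In Python, from workcell import readout, optics, workorder gives the robot as it stands. The module is installed in compiled form; this text tells all that it offers.
- The arm moves only by the tool step_arm, never from a script. Its arguments are lists of equal length, an entry for each row: "turn": the turn, a rotation vector about the tool's x, y, z in rad, a list of three; "travel": the shift along the tool's x, y, z in m, a list of three; "gripper": the finger opening in m, from 0 to 0.0854. In form: {"turn": [[wx, wy, wz], ...], "travel": [[x, y, z], ...], "gripper": [gripper, ...]}. A call has exactly 8 rows; each row is the pose to reach, as a shift and turn from the pose commanded when the call began, along the tool's axes at that moment; what a row does not reach only later rows make up. A row lasts 1/12 s, in which the tool goes at most 41.7 mm and 7.16 degrees, less where a joint would pass 70% of its speed; a pose out of reach is approached as far as the arm can. A call with a gripper value outside its range is refused whole. The fingers move at their own pace and stop on an object; "squeeze" is the grip in N (left out, the last holds). Time passes only in rows, so rows that repeat a pose let the fingers close, or fill a call up. It gives the time, the measured TCP pose, the force, the opening and the grip force at its end, in the units of the state.
- readout.observe(): the state, without advancing time (a new reading comes with each control period).
- optics.grab_frame(name): name is "scene" or "top" or "wrist"; returns a dict with "color" (420x560x3 uint8, red, green, blue), "depth" (420x560 float32, m along the optical axis (not along the pixel's ray), 0 where there is no reading), "intrinsics" (3x3 intrinsics, pixels), "camera_from_world" (4x4, takes a point from world to camera coordinates). Camera axes: x right, y down, z forward; pixel columns grow to the right and rows downward; lengths in m; the calibration is good to about 2 mm. A picture is of the moment at which its call begins.
- workorder.finish_job(): hands the job in; it is judged then, once.
The state is a dict: "time_s": time; "joint_pos": joint angles; "joint_vel": joint speeds; "joint_efforts": joint torques, N m; "ee_pos": TCP position; "tool_rot": TCP orientation; "wrist_force": force on the tool from outside, world axes, zero at the start; "torque": the same for the moment, N m; "grip_width": opening from 0.0 (shut) to 1.0 (fully open); "grasp_force": force on a finger pad.
Only numpy, scipy, OpenCV 4.12 (cv2) and the standard library are available. Lean on these libraries where they do the work, as an engineer would, in place of code of your own. Each camera call takes 0.05 s, during which the arm holds its last target. There are 200 camera calls.

## Task

The welded flange stub standing in the welding jig is ready for checking: lift it out and slide it down over the pin of the bore gauge until its flange sits on the gauge's shoulder, which proves that the bore is clear. Then lift it off the pin and hold the flange's open underside up to the inspection camera: square to the lens, centred on it, and at its working distance of 120 mm. Finish while still holding it there, steady in the air, with the camera not touched and the other things on the table left where they are.

Things in the scene. Friction and masses are not known exactly. Their poses are not given: they have to be found in the camera images.
- weldment: The part to check: a steel weldment, a round flange 80 mm across, 6 mm thick, with a 33.4 mm pipe standing on its middle, welded outside and inside; 70 mm tall in all, about 0.36 kg. The 26.6 mm bore runs right through. It starts pipe up on the jig plate, by two low stop pins. Origin: centre of the flange's underside (the face with the inside weld); z points up along the pipe.
- pipe_end (a point): Centre of the weldment's open pipe end, 70 mm from the origin along its z.
- jig: Welding jig fixed to the table: an aluminium plate 190 x 140 mm, 10 mm thick, with two stop pins 12 mm tall by the flange's rim and a toggle clamp thrown open, 82 to 177 mm from the origin on the jig's +x side, up to 82 mm above the table. Origin: on the table under the spot where the weldment stands; the plate reaches from -70 to +120 mm in its x and 70 mm either side in y.
- gauge: Bore gauge fixed to the table: a dark block 90 x 90 x 20 mm with a bright round shoulder (50 mm across, 6 mm tall) and on it an upright bright pin 24 mm thick and 50 mm tall, its top 13 mm tapering to 13 mm across. The pin fits the weldment's bore with 1.3 mm to spare all round. Origin: centre of the block's underside; z up along the pin.
- gauge_shoulder (a point): Centre of the shoulder's top face, 26 mm above the table, where the flange's underside comes to rest.
- pin_tip (a point): Top of the gauge pin, 76 mm above the table.
- camera_stand: Stand of the inspection camera, fixed to the table: round dark foot 100 mm across with an aluminium yoke up to 118 mm tall that carries the tilting camera head on a level axis 100 mm above the table. Origin: centre of the foot's underside; the yoke looks along its -x.
- lens (a point): Centre of the lens front, in the middle of a black ring light 70 mm across, 60 mm from the tilt axis. The camera head (grey 50 mm cube, black lens) is aimed up and towards the robot, 0.8 to 1.1 rad above level, different each time; it turns if pushed. The camera looks along the -x axis of this frame; its y axis is level.
- view_point (a point): The point the camera is focused on, in the air 120 mm in front of the lens (180 mm from the tilt axis); same axes as lens, so the camera looks along its -x. The centre of the flange's underside belongs here, with the pipe pointing straight away from the lens.
- bare_flange: Bystander: a loose unwelded flange without a pipe, 80 mm across, 6 mm thick, lying flat. Origin: centre of its underside.
- bare_pipe: Bystander: a loose piece of 33.4 mm pipe without a flange, 60 mm tall, standing. Origin: centre of its lower end.
- bowl: Bystander: a steel bowl 140 mm across and 48 mm tall holding a sheet-metal flower. Origin: centre of its underside.
- torch_rest: Bystander: a yellow sheet-metal torch rest on a round foot 84 mm across, 155 mm tall. Origin: centre of its underside.
- drill: Bystander: a cordless drill lying on its side, about 240 x 185 mm and 58 mm tall. Origin: under its barrel.
- wire_brush: Bystander: a wire brush 250 mm long lying bristles down, 28 mm tall. Origin: under its middle.
Not all that is in view belongs to the job. What is shaped like the gauge but brown or green is not meant.

How it is judged:
On the way:
1. the weldment is fully down on the gauge pin, its flange on the shoulder (within 5 mm) (z of weldment in the frame of gauge_shoulder between -0.004 and 0.005 m and horizontal distance between weldment and gauge_shoulder below 0.005 m and angle between the z axis of weldment and the z axis of gauge_shoulder, either way round below 0.1 rad and z of pipe_end in the frame of gauge_shoulder above 0.05 m), for 0.2 s.
At the end, for the whole second after the job is handed in: The fingers hold the weldment still in the air, carried by nothing else: the centre of the flange's underside within 20 mm of the camera's view point (120 mm in front of the lens), the pipe pointing straight away from the lens within 0.2 rad. The program ends holding (distance between weldment and view_point below 0.02 m and angle between the z axis of weldment and the x axis of view_point, either way round below 0.2 rad and x of pipe_end in the frame of view_point below -0.04 m and height (world z) of weldment above 0.15 m and contact force between weldment and the fingers above 1 N and linear speed of weldment below 0.02 m/s and angular speed of weldment below 0.15 rad/s and contact force between weldment and camera_stand below 0.1 N and contact force between weldment and gauge below 0.1 N and contact force between weldment and jig below 0.1 N and contact force between weldment and bare_flange below 0.1 N and contact force between weldment and bare_pipe below 0.1 N and contact force between weldment and bowl below 0.1 N and contact force between weldment and torch_rest below 0.1 N and contact force between weldment and drill below 0.1 N and contact force between weldment and wire_brush below 0.1 N); the arm keeps its last pose, push and grip.
It fails at once if the camera is touched or turned (over 1 N, or the view point moves 10 mm) (contact force between camera_stand and anything else above 1 N or distance of view_point from where it was at the start of the episode above 0.01 m).
It fails at once if a bystander (bare flange or pipe, bowl, torch rest, drill, brush) is moved by more than 20 mm (distance of any of bare_flange, bare_pipe, bowl, torch_rest, drill, wire_brush from where it was at the start of the episode above 0.02 m).
It also fails if it takes over 48 s, if anything falls off the work surface, if the arm or the gripper's body presses on something with over 40 N, if the wrist force passes 120 N, or if a joint passes its speed limit or range.

## Working session

There is one attempt and no reset: what is moved stays moved. The work goes in short steps, Python scripts to look and compute and a tool call to move; the robot and the scene stay as the last step left them, time stands still between calls to the robot, and variables do not carry over. Pictures are saved under pics/ and viewed, at most 10 in all, crops included, and the job is handed in when it is done.

Besides the shell and the picture viewer there is one more tool, called after "Request:" by a JSON object that holds its "api" and its "payload". step_arm: Moves the arm, as the interface text tells. Its arguments: {"type":"object","properties":{"turn":{"type":"array"},"travel":{"type":"array"},"gripper":{"type":"array"},"squeeze":{"type":"number"}},"required":["turn","travel","gripper"]}

```bash
mkdir -p pics
cat > h.py <<'E'
import numpy as np, cv2
from workcell import readout, optics, workorder
def grab(n):
    f=optics.grab_frame(n); np.savez(f'{n}.npz',**f); return f
def world(f,mask=None):
    K=f['intrinsics'];d=f['depth'];v,u=np.mgrid[:d.shape[0],:d.shape[1]]
    p=np.stack([(u-K[0,2])/K[0,0]*d,(v-K[1,2])/K[1,1]*d,d],-1)
    T=np.linalg.inv(f['camera_from_world']); return p@T[:3,:3].T+T[:3,3]
E
python3 - <<'E'
from h import *
print(readout.observe())
for n in('scene','top'):
    f=grab(n); print(n,f['intrinsics'],f['camera_from_world'],np.linalg.inv(f['camera_from_world'])[:3,3])
    cv2.imwrite(f'pics/{n}.png',cv2.resize(f['color'][:,:,::-1],(800,600)))
E
```

```text
{'time_s': 0.0, 'joint_pos': array([-1.03778556,  0.50184297, -0.42677736,  1.55146203,  0.22079701,
        1.13829078, -0.210304  ]), 'joint_vel': array([-1.27260357e-03, -1.37429061e-03, -1.83118652e-03, -4.33861955e-05,
        1.38608621e-03,  1.77805839e-03,  2.61691266e-04]), 'joint_efforts': array([ 5.38451441e-04, -5.69528639e+01, -5.81609488e+00, -2.80944675e+01,
        1.06386503e-02,  1.19685990e-02, -1.63133336e-05]), 'ee_pos': array([0.17312044, 0.6257982 , 0.23025617]), 'tool_rot': array([[-9.63831957e-01,  2.66510083e-01, -5.78406715e-04],
       [ 2.66510704e-01,  9.63830163e-01, -1.86058461e-03],
       [ 6.16212791e-05, -1.94744249e-03, -9.99998102e-01]]), 'wrist_force': array([-0.08186934,  0.55920965,  0.67363088]), 'torque': array([ 0.00190101,  0.02215654, -0.01392087]), 'grasp_force': 0.0, 'grip_width': 1.0006855521484124}
scene [[414.2749966    0.         284.71353176]
 [  0.         414.2749966  210.87391572]
 [  0.           0.           1.        ]] [[-0.87161296  0.49007202  0.01096619  0.49427977]
 [ 0.30060077  0.55203416 -0.77775155 -0.08354893]
 [-0.38720799 -0.67460188 -0.62847615  1.49411162]
 [ 0.          0.          0.          1.        ]] [1.03446748 0.81181969 0.86861285]
top [[384.58421876   0.         279.0348684 ]
 [  0.         384.58421876 202.03001332]
 [  0.           0.           1.        ]] [[ 0.02028631 -0.99978151  0.00504005 -0.03153753]
 [-0.98942459 -0.02079981 -0.1435491   0.5614065 ]
 [ 0.14362256 -0.00207467 -0.98963036  1.43491572]
 [ 0.          0.          0.          1.        ]] [ 0.35002291 -0.01687651  1.50078451]
```

View pics/scene.png

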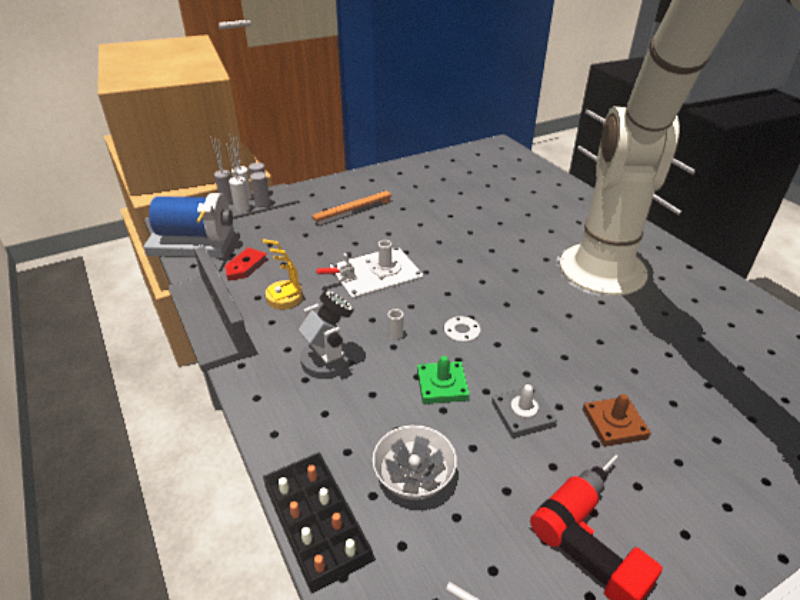

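View pics/top.png

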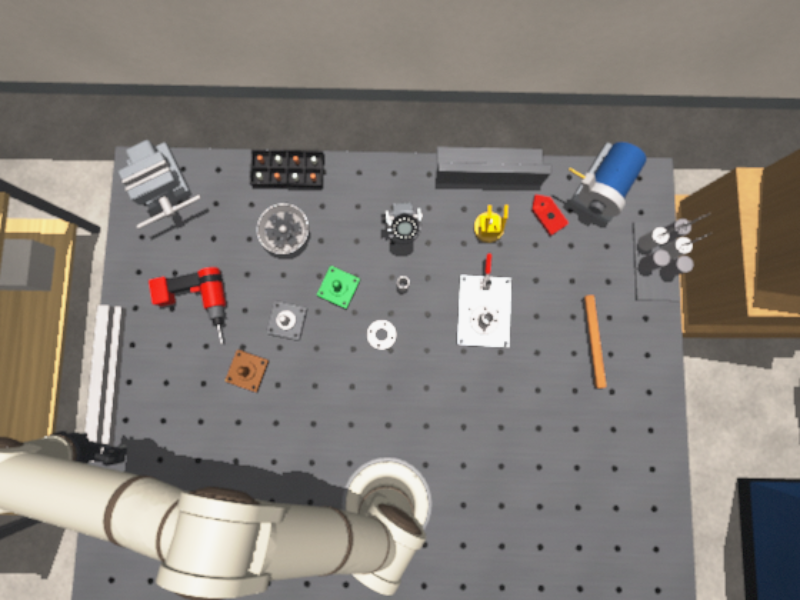

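The scene picture shows the weldment on the white jig at (385,252), the dark gauge with the bright pin at (525,402) and the camera head at (330,315). In the top view they are at (487,318), (287,320) and (403,228). Next I'll measure them from the depth of both views.

```bash
cat > m.py <<'E'
from h import *
from scipy.optimize import least_squares
def circ(p):
    r=least_squares(lambda q:np.hypot(p[:,0]-q[0],p[:,1]-q[1])-q[2],[*p.mean(0)[:2],.02],loss='soft_l1',f_scale=.002)
    return r.x
F={n:dict(np.load(n+'.npz')) for n in('top','scene')}
W={n:world(F[n]) for n in F}
def at(n,u,v):return W[n][int(v*.7),int(u*.7)]
print('weld',at('top',487,318),at('scene',385,245),'gauge',at('top',287,320),at('scene',528,390),'cam',at('top',403,228))
for n in F:
    P=W[n].reshape(-1,3); ok=(F[n]['depth'].ravel()>0)
    def near(c,r,z0,z1):
        return P[ok&(np.hypot(P[:,0]-c[0],P[:,1]-c[1])<r)&(P[:,2]>z0)&(P[:,2]<z1)]
    def rep(name,c,r,z0,z1):
        p=near(c,r,z0,z1)
        if len(p)>5: print(n,name,len(p),'mean',p.mean(0).round(4),'mid',((p.min(0)+p.max(0))/2).round(4),'zmed',np.median(p[:,2]).round(4),'ext',np.ptp(p,axis=0).round(4),'circ',circ(p).round(4))
    w=at('top',487,318); g=at('top',287,320)
    rep('pipeTop',w,.04,.074,.09); rep('pipewall',w,.035,.03,.07); rep('flange',w,.06,.013,.02); rep('jig',w,.06,.005,.012)
    rep('shoulder',g,.05,.023,.03); rep('block',g,.07,.014,.023); rep('pin',g,.04,.032,.06); rep('tip',g,.03,.07,.085)
    c=at('top',403,228); rep('cam',c,.1,.12,.25); rep('foot',c,.1,.005,.03)
E
python3 m.py
python3 - <<'E'
from h import *
f=dict(np.load('scene.npz'));t=dict(np.load('top.npz'))
a=f['color'][190:275,200:290];b=t['color'][130:190,250:320];c=t['color'][195:250,310:370]
R=lambda x:cv2.resize(x[:,:,::-1],(400,300),interpolation=cv2.INTER_CUBIC)
g=f['color'][255:315,335:400]
cv2.imwrite('pics/crop.png',np.vstack([np.hstack([R(a),R(b)]),np.hstack([R(c),R(g)])]))
E
```

```text
weld [ 0.49322915 -0.25936397  0.00620825] [ 0.48147737 -0.2655251   0.06884555] gauge [0.46880603 0.272736   0.07009731] [0.48110978 0.28760083 0.07726137] cam [ 0.70475674 -0.02726934  0.1437416 ]
top pipeTop 23 mean [ 0.4831 -0.2556  0.0779] mid [ 0.4832 -0.2544  0.0803] zmed 0.0774 ext [0.03   0.031  0.0123] circ [ 0.4849 -0.2548  0.0147]
top pipewall 28 mean [ 0.4843 -0.2537  0.0521] mid [ 0.4836 -0.2534  0.0504] zmed 0.0529 ext [0.0293 0.0305 0.0358] circ [ 0.484  -0.2531  0.015 ]
top flange 218 mean [ 0.487  -0.2549  0.0157] mid [ 0.4927 -0.2579  0.0165] zmed 0.0153 ext [0.1094 0.116  0.0069] circ [ 0.4877 -0.2568  0.0338]
top jig 334 mean [ 0.4966 -0.2604  0.0089] mid [ 0.4935 -0.259   0.0085] zmed 0.009 ext [0.118  0.1174 0.007 ] circ [ 0.4907 -0.2577  0.0496]
top shoulder 100 mean [0.4715 0.2783 0.0256] mid [0.471  0.278  0.0265] zmed 0.0253 ext [0.0887 0.084  0.007 ] circ [0.474  0.2818 0.0232]
top block 376 mean [0.4708 0.2794 0.0188] mid [0.4716 0.2808 0.0185] zmed 0.0188 ext [0.103  0.1022 0.0089] circ [0.4714 0.2814 0.0388]
top pin 10 mean [0.4707 0.2722 0.0486] mid [0
[... 1237 characters left out ...]
]
scene block 580 mean [0.4821 0.2896 0.0204] mid [0.4753 0.2818 0.0185] zmed 0.0208 ext [0.1031 0.1047 0.0089] circ [0.4758 0.282  0.0416]
scene pin 70 mean [0.4816 0.2869 0.0463] mid [0.4777 0.2834 0.0461] zmed 0.0452 ext [0.0217 0.0223 0.0269] circ [0.4753 0.2814 0.0113]
scene tip 37 mean [0.4775 0.2832 0.0747] mid [0.4764 0.2827 0.0748] zmed 0.0757 ext [0.0181 0.0144 0.0095] circ [0.477  0.2827 0.0064]
scene cam 444 mean [ 0.7274 -0.0206  0.141 ] mid [ 0.7228 -0.0271  0.1447] zmed 0.1389 ext [0.0826 0.0835 0.0492] circ [ 0.7146 -0.0297  0.0274]
scene foot 535 mean [ 0.7529 -0.0094  0.0202] mid [ 0.7048 -0.0098  0.0164] zmed 0.0225 ext [0.1969 0.1463 0.0227] circ [ 0.743  -0.0242  0.0427]
```

View pics/crop.png

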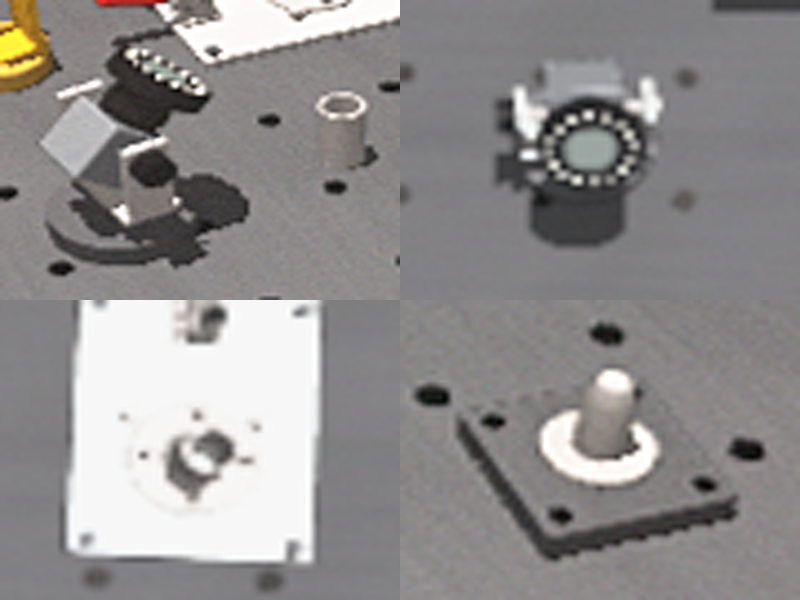

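The crops show the camera head with its ring light facing up towards the robot, the bare pipe, the weldment in the jig (clamp on the +x side), and the gauge with its pin and shoulder. The depth from the two views agrees to about 4 mm, so I'll refine with the wrist camera.

```bash
cat >> h.py <<'E'
from scipy.spatial.transform import Rotation as Ro
def plan(p,R=None,s=None):
    s=s or readout.observe(); T=s['tool_rot']; R=T if R is None else np.array(R)
    print('t',round(s['time_s'],2),'pos',s['ee_pos'].round(4),'travel',(T.T@(np.array(p)-s['ee_pos'])).round(4),'turn',Ro.from_matrix(T.T@R).as_rotvec().round(4),'q',s['joint_pos'].round(2))
def yawR(a):  # tool down, y axis at azimuth a from world y
    return Ro.from_euler('z',a).as_matrix()@np.diag([-1.,1,-1])
E
python3 - <<'E'
from h import *
f=grab('wrist'); s=readout.observe()
T=np.linalg.inv(f['camera_from_world']); t=s['tool_rot']
print('cam pos in tool',t.T@(T[:3,3]-s['ee_pos']),'\n',t.T@T[:3,:3],f['intrinsics'][0])
plan([.474,.2815,.30],yawR(0))
E
```

```text
cam pos in tool [ 0.06799679  0.00016806 -0.14416517] 
 [[ 7.64589782e-05 -9.62023352e-01 -2.72967148e-01]
 [ 9.99999426e-01 -2.18110807e-04  1.04879516e-03]
 [-1.06850252e-03 -2.72967071e-01  9.62022784e-01]] [333.33407991   0.         275.31305142]
t 0.15 pos [0.1731 0.626  0.2305] travel [-0.3818 -0.2519 -0.0692] turn [-0.0015 -0.0003 -0.2698] q [-1.04  0.5  -0.43  1.55  0.22  1.14 -0.21]
```

Request:
{"api": "step_arm", "payload": {"turn": [[0, 0, -0.03], [0, 0, -0.06], [0, 0, -0.1], [0, 0, -0.13], [0, 0, -0.16], [0, 0, -0.2], [0, 0, -0.23], [0, 0, -0.27]], "travel": [[-0.03, -0.02, -0.01], [-0.06, -0.04, -0.02], [-0.09, -0.06, -0.02], [-0.12, -0.08, -0.02], [-0.15, -0.1, -0.02], [-0.18, -0.12, -0.02], [-0.21, -0.14, -0.02], [-0.24, -0.16, -0.02]], "gripper": [0.0854, 0.0854, 0.0854, 0.0854, 0.0854, 0.0854, 0.0854, 0.0854], "squeeze": 90}}

```text
time_s: 0.82
ee_pos: [0.3627, 0.4066, 0.2512]
tool_rot: [[-1.0, -0.002, -0.0], [-0.002, 1.0, -0.0], [0.0, -0.0, -1.0]]
wrist_force: [0.3, 0.3, 0.5]
grip_width: 1.003
grasp_force: 0.0
```

```bash
python3 -c "
from h import *
plan([.474,.2815,.25],yawR(0))"
```

```text
t 0.82 pos [0.3627 0.4066 0.2512] travel [-0.1111 -0.1253  0.0012] turn [-0.0002 -0.0002  0.0017] q [-0.55  0.29 -0.41  1.8   0.13  1.09  0.57]
```

Request:
{"api": "step_arm", "payload": {"turn": [[0, 0, 0], [0, 0, 0], [0, 0, 0], [0, 0, 0], [0, 0, 0], [0, 0, 0], [0, 0, 0], [0, 0, 0]], "travel": [[-0.02, -0.025, 0], [-0.04, -0.05, 0], [-0.06, -0.075, 0], [-0.08, -0.1, 0], [-0.1, -0.115, 0], [-0.111, -0.125, 0], [-0.111, -0.125, 0], [-0.111, -0.125, 0]], "gripper": [0.0854, 0.0854, 0.0854, 0.0854, 0.0854, 0.0854, 0.0854, 0.0854]}}

```text
time_s: 1.48
ee_pos: [0.473, 0.2827, 0.2509]
tool_rot: [[-1.0, 0.002, -0.001], [0.002, 1.0, -0.0], [0.001, -0.0, -1.0]]
wrist_force: [-0.8, 0.9, 0.3]
grip_width: 0.995
grasp_force: 0.0
```

```bash
cat > mw.py <<'E'
from h import *
from scipy.optimize import least_squares
def circ(p):
    return least_squares(lambda q:np.hypot(p[:,0]-q[0],p[:,1]-q[1])-q[2],[*p.mean(0)[:2],.02],loss='soft_l1',f_scale=.001).x
def rep(f,name,c,r,z0,z1):
    P=world(f).reshape(-1,3); p=P[(f['depth'].ravel()>0)&(np.hypot(P[:,0]-c[0],P[:,1]-c[1])<r)&(P[:,2]>z0)&(P[:,2]<z1)]
    if len(p)>5: print(name,len(p),'mean',p.mean(0).round(4),'mid',((p.min(0)+p.max(0))/2).round(4),'zmed',np.median(p[:,2]).round(4),'ext',np.ptp(p,axis=0).round(4),'circ',circ(p).round(4))
E
python3 - <<'E'
from mw import *
f=grab('wrist'); g=(.474,.2815)
cv2.imwrite('pics/wg.png',f['color'][:,:,::-1])
rep(f,'tip',g,.03,.073,.085);rep(f,'taper',g,.03,.064,.071);rep(f,'pin',g,.03,.032,.06);rep(f,'sh',g,.032,.0235,.03);rep(f,'block',g,.08,.012,.0225)
plan([.474,.2815,.25],yawR(0))
E
```

```text
tip 216 mean [0.4735 0.2821 0.0766] mid [0.4739 0.2817 0.0762] zmed 0.077 ext [0.0161 0.0157 0.0064] circ [0.4735 0.2821 0.0057]
taper 152 mean [0.4712 0.282  0.0677] mid [0.4739 0.2822 0.0675] zmed 0.0679 ext [0.0215 0.0233 0.007 ] circ [0.4742 0.282  0.0104]
pin 88 mean [0.4647 0.2824 0.0466] mid [0.467  0.2818 0.0458] zmed 0.0467 ext [0.0095 0.023  0.0274] circ [0.4742 0.2821 0.0118]
sh 1011 mean [0.471  0.2822 0.0275] mid [0.4742 0.2821 0.0268] zmed 0.0275 ext [0.0496 0.0483 0.0062] circ [0.4757 0.282  0.0204]
block 4106 mean [0.4716 0.2819 0.0213] mid [0.4743 0.2823 0.0173] zmed 0.0214 ext [0.1038 0.104  0.0104] circ [0.474  0.2823 0.0401]
t 1.53 pos [0.4721 0.2839 0.251 ] travel [-0.0019 -0.0024  0.001 ] turn [ 0.0003 -0.0011  0.0005] q [-0.32  0.29 -0.33  1.78  0.1   1.09  0.89]
```

View pics/wg.png

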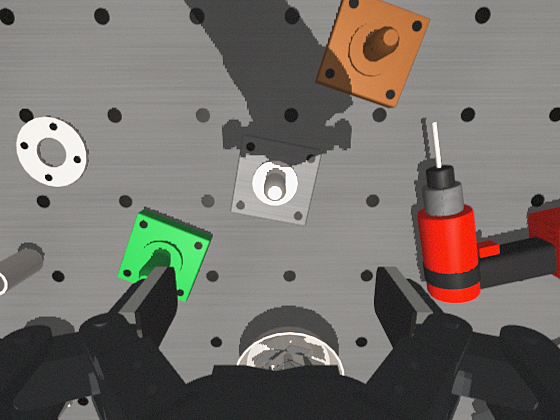

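The wrist view shows the gauge centred at (275,185) with its pin top at (275,192). This gives gauge xy = (0.4741, 0.2821) with the shoulder at 0.027 and the tip at 0.077, which matches the given sizes. I'll go to the weldment with the same yaw.

Request:
{"api": "step_arm", "payload": {"turn": [[0, 0, 0], [0, 0, 0], [0, 0, 0], [0, 0, 0], [0, 0, 0], [0, 0, 0], [0, 0, 0], [0, 0, 0]], "travel": [[-0.001, -0.035, 0], [-0.002, -0.075, 0], [-0.003, -0.115, 0], [-0.004, -0.155, 0], [-0.005, -0.195, 0], [-0.006, -0.235, 0], [-0.006, -0.275, 0], [-0.007, -0.315, 0]], "gripper": [0.0854, 0.0854, 0.0854, 0.0854, 0.0854, 0.0854, 0.0854, 0.0854]}}

```text
time_s: 2.2
ee_pos: [0.4793, -0.0313, 0.2515]
tool_rot: [[-1.0, -0.004, 0.0], [-0.004, 1.0, 0.001], [-0.0, 0.001, -1.0]]
wrist_force: [0.2, -0.0, -0.9]
grip_width: 0.999
grasp_force: 0.0
```

Request:
{"api": "step_arm", "payload": {"turn": [[0, 0, 0], [0, 0, 0], [0, 0, 0], [0, 0, 0], [0, 0, 0], [0, 0, 0], [0, 0, 0], [0, 0, 0]], "travel": [[-0.002, -0.04, 0], [-0.003, -0.08, 0], [-0.004, -0.12, 0], [-0.005, -0.16, 0], [-0.006, -0.19, 0], [-0.006, -0.21, 0], [-0.006, -0.22, 0], [-0.006, -0.22, 0]], "gripper": [0.0854, 0.0854, 0.0854, 0.0854, 0.0854, 0.0854, 0.0854, 0.0854]}}

```text
time_s: 2.87
ee_pos: [0.486, -0.2524, 0.2511]
tool_rot: [[-1.0, 0.001, -0.0], [0.001, 1.0, -0.0], [0.0, -0.0, -1.0]]
wrist_force: [0.5, -0.1, 0.0]
grip_width: 1.002
grasp_force: 0.0
```

Run:
```python
from mw import *
f=grab('wrist'); g=(.4865,-.2545)
cv2.imwrite('pics/ww.png',f['color'][:,:,::-1])
rep(f,'top',g,.03,.077,.088);rep(f,'pipe',g,.03,.032,.07);rep(f,'fl',g,.045,.0135,.022)
plan([.4865,-.2545,.25],yawR(0))
```

```text
top 364 mean [ 0.4862 -0.254   0.081 ] mid [ 0.4861 -0.254   0.0801] zmed 0.0813 ext [0.0326 0.0319 0.0062] circ [ 0.4861 -0.2541  0.0147]
pipe 374 mean [ 0.4868 -0.2541  0.0521] mid [ 0.4848 -0.2543  0.0511] zmed 0.053 ext [0.0303 0.0319 0.0377] circ [ 0.4846 -0.254   0.0147]
fl 2624 mean [ 0.4813 -0.2539  0.0177] mid [ 0.4862 -0.2564  0.0178] zmed 0.0176 ext [0.079  0.0841 0.0085] circ [ 0.4893 -0.2541  0.0321]
t 2.92 pos [ 0.4863 -0.2504  0.251 ] travel [-0.0002 -0.0041  0.001 ] turn [ 0.0011 -0.0004  0.0009] q [ 0.4   0.27  0.03  1.8  -0.01  1.07  2.01]
```

View pics/ww.png

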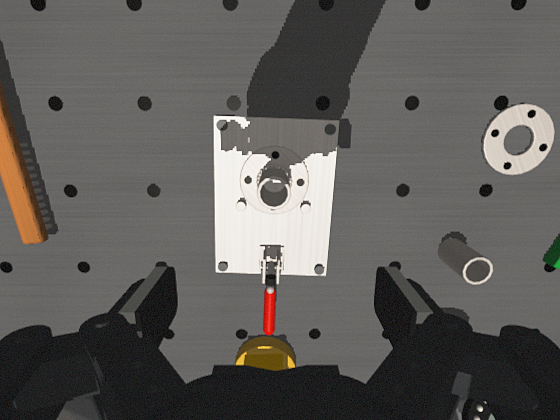

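The wrist view shows the weldment at (273,190) between the fingers, with the stop pins at (241,206) and (305,206) and the clamp below at (270,262). It stands at xy = (0.4861, -0.2541) with its top at 0.080, as it should. Now I'll descend.

Request:
{"api": "step_arm", "payload": {"turn": [[0, 0, 0], [0, 0, 0], [0, 0, 0], [0, 0, 0], [0, 0, 0], [0, 0, 0], [0, 0, 0], [0, 0, 0]], "travel": [[0, -0.001, 0.035], [0, -0.002, 0.075], [0, -0.003, 0.115], [0, -0.003, 0.15], [0, -0.003, 0.18], [0, -0.003, 0.2], [0, -0.003, 0.213], [0, -0.003, 0.213]], "gripper": [0.0854, 0.0854, 0.0854, 0.0854, 0.0854, 0.0854, 0.0854, 0.0854]}}

```text
time_s: 3.58
ee_pos: [0.4846, -0.2498, 0.0353]
tool_rot: [[-1.0, -0.004, -0.005], [-0.004, 1.0, 0.005], [0.005, 0.005, -1.0]]
wrist_force: [-1.2, 1.1, 0.4]
grip_width: 1.0
grasp_force: 0.0
```

Run:
```python
from mw import *
for i in range(3):
    f=grab('wrist'); plan([.4861,-.2541,.038],yawR(0))
    rep(f,'top',(.4861,-.2541),.03,.077,.088)
```

```text
t 3.63 pos [ 0.4856 -0.2508  0.037 ] travel [-0.0005 -0.0033 -0.001 ] turn [ 0.0032 -0.0029  0.004 ] q [ 0.41  0.56  0.02  1.95 -0.02  0.64  2.02]
top 3195 mean [ 0.4853 -0.2544  0.0806] mid [ 0.486  -0.2547  0.0801] zmed 0.0811 ext [0.0329 0.0327 0.0062] circ [ 0.4857 -0.2545  0.0146]
t 3.68 pos [ 0.4866 -0.2519  0.0383] travel [ 0.0005 -0.0022  0.0003] turn [ 0.0018 -0.0005  0.0033] q [ 0.41  0.56  0.02  1.95 -0.02  0.64  2.02]
top 3243 mean [ 0.4861 -0.2546  0.0807] mid [ 0.4868 -0.2545  0.0801] zmed 0.0811 ext [0.0341 0.0329 0.0062] circ [ 0.4858 -0.2545  0.0147]
t 3.73 pos [ 0.4873 -0.2529  0.0392] travel [ 0.0012 -0.0012  0.0012] turn [0.0006 0.0012 0.0027] q [ 0.41  0.56  0.02  1.95 -0.02  0.64  2.02]
top 3190 mean [ 0.486  -0.2546  0.0807] mid [ 0.4866 -0.2547  0.0802] zmed 0.0811 ext [0.0341 0.0325 0.0065] circ [ 0.4858 -0.2545  0.0147]
```

Request:
{"api": "step_arm", "payload": {"turn": [[0, 0, 0], [0, 0, 0], [0, 0, 0], [0, 0, 0], [0, 0, 0], [0, 0, 0], [0, 0, 0], [0, 0, 0]], "travel": [[0.001, 0, 0], [0.001, 0, 0], [0.001, 0, 0], [0.001, 0, 0], [0.001, 0, 0], [0.001, 0, 0], [0.001, 0, 0], [0.001, 0, 0]], "gripper": [0.07, 0.06, 0.05, 0.04, 0.03, 0.02, 0.02, 0.02], "squeeze": 90}}

```text
time_s: 4.4
ee_pos: [0.4854, -0.2548, 0.0392]
tool_rot: [[-1.0, 0.0, 0.001], [0.0, 1.0, -0.0], [-0.001, -0.0, -1.0]]
wrist_force: [-1.3, 0.9, 6.2]
grip_width: 0.367
grasp_force: 88.7
```

Request:
{"api": "step_arm", "payload": {"turn": [[0, 0, 0], [0, 0, 0], [0, 0, 0], [0, 0, 0], [0, 0, 0], [0, 0, 0], [0, 0, 0], [0, 0, 0]], "travel": [[0, 0, 0], [0, 0, 0], [0, 0, 0], [0, 0, 0], [0, 0, 0], [0, 0, 0], [0, 0, 0], [0, 0, 0]], "gripper": [0.02, 0.02, 0.02, 0.02, 0.02, 0.02, 0.02, 0.02], "squeeze": 90}}

```text
time_s: 5.07
ee_pos: [0.4854, -0.2548, 0.0391]
tool_rot: [[-1.0, 0.0, 0.001], [0.0, 1.0, -0.0], [-0.001, -0.0, -1.0]]
wrist_force: [-0.8, 0.6, 6.4]
grip_width: 0.362
grasp_force: 88.7
```

Run:
```python
from mw import *
f=grab('wrist'); plan([.4861,-.2541,.038],yawR(0)); s=readout.observe();print(s['grip_width'],s['grasp_force'],s['wrist_force'])
rep(f,'top',(.4861,-.2541),.03,.077,.088);rep(f,'fl',(.4861,-.2541),.045,.0135,.022)
cv2.imwrite('pics/wc.png',f['color'][:,:,::-1])
```

```text
t 5.12 pos [ 0.4855 -0.2548  0.0392] travel [-0.0006  0.0007  0.0012] turn [-0.0001  0.0009 -0.    ] q [ 0.41  0.56  0.02  1.95 -0.02  0.64  2.02]
0.359777745339058 88.65172755570484 [-1.30093481  0.34413312  6.78510603]
top 4634 mean [ 0.4841 -0.2545  0.0811] mid [ 0.487  -0.254   0.0825] zmed 0.0812 ext [0.0345 0.0555 0.011 ] circ [ 0.4855 -0.2546  0.0156]
fl 8040 mean [ 0.4688 -0.2545  0.0179] mid [ 0.4703 -0.2547  0.0178] zmed 0.0177 ext [0.0548 0.0796 0.0085] circ [ 0.4894 -0.2546  0.0323]
```

Request:
{"api": "step_arm", "payload": {"turn": [[0, 0, 0], [0, 0, 0], [0, 0, 0], [0, 0, 0], [0, 0, 0], [0, 0, 0], [0, 0, 0], [0, 0, 0]], "travel": [[0, 0, -0.01], [0, 0, -0.03], [0, 0, -0.06], [0, 0, -0.09], [0, 0, -0.12], [0, 0, -0.14], [0, 0, -0.15], [0, 0, -0.15]], "gripper": [0.02, 0.02, 0.02, 0.02, 0.02, 0.02, 0.02, 0.02]}}

```text
time_s: 5.78
ee_pos: [0.4862, -0.2554, 0.1908]
tool_rot: [[-1.0, 0.0, 0.004], [0.0, 1.0, -0.002], [-0.004, -0.002, -1.0]]
wrist_force: [0.8, -0.5, -4.4]
grip_width: 0.361
grasp_force: 89.4
```

Request:
{"api": "step_arm", "payload": {"turn": [[0, 0, 0], [0, 0, 0], [0, 0, 0], [0, 0, 0], [0, 0, 0], [0, 0, 0], [0, 0, 0], [0, 0, 0]], "travel": [[0, 0.03, 0], [0.001, 0.065, 0], [0.003, 0.1, 0], [0.004, 0.135, 0], [0.005, 0.17, 0], [0.006, 0.205, 0], [0.006, 0.24, 0], [0.006, 0.275, 0]], "gripper": [0.02, 0.02, 0.02, 0.02, 0.02, 0.02, 0.02, 0.02]}}

```text
time_s: 6.45
ee_pos: [0.477, 0.0218, 0.1864]
tool_rot: [[-1.0, -0.0, -0.004], [-0.0, 1.0, -0.0], [0.004, -0.0, -1.0]]
wrist_force: [0.9, -0.1, -3.6]
grip_width: 0.364
grasp_force: 89.9
```

Request:
{"api": "step_arm", "payload": {"turn": [[0, 0, 0], [0, 0, 0], [0, 0, 0], [0, 0, 0], [0, 0, 0], [0, 0, 0], [0, 0, 0], [0, 0, 0]], "travel": [[0.001, 0.035, 0], [0.002, 0.07, 0], [0.003, 0.105, 0], [0.004, 0.14, 0], [0.005, 0.175, 0], [0.006, 0.21, 0], [0.006, 0.24, 0], [0.006, 0.261, 0]], "gripper": [0.02, 0.02, 0.02, 0.02, 0.02, 0.02, 0.02, 0.02]}}

```text
time_s: 7.12
ee_pos: [0.4706, 0.2846, 0.1861]
tool_rot: [[-1.0, -0.004, -0.004], [-0.004, 1.0, 0.0], [0.004, 0.0, -1.0]]
wrist_force: [0.1, 0.6, -3.7]
grip_width: 0.363
grasp_force: 90.0
```

Request:
{"api": "step_arm", "payload": {"turn": [[0, 0, 0], [0, 0, 0], [0, 0, 0], [0, 0, 0], [0, 0, 0], [0, 0, 0], [0, 0, 0], [0, 0, 0]], "travel": [[0, 0, 0.01], [0, 0, 0.02], [0, 0, 0.03], [0, 0, 0.04], [0, 0, 0.05], [0, 0, 0.06], [0, 0, 0.06], [0, 0, 0.06]], "gripper": [0.02, 0.02, 0.02, 0.02, 0.02, 0.02, 0.02, 0.02]}}

```text
time_s: 7.78
ee_pos: [0.4725, 0.2806, 0.1274]
tool_rot: [[-1.0, 0.001, -0.002], [0.001, 1.0, -0.001], [0.002, -0.001, -1.0]]
wrist_force: [0.0, 0.1, -4.1]
grip_width: 0.366
grasp_force: 90.2
```

Run:
```python
from mw import *
f=grab('wrist'); plan([.4734,.2816,.12],yawR(0)); s=readout.observe();print(s['grip_width'],s['grasp_force'],s['wrist_force'])
rep(f,'top',s['ee_pos'],.019,s['ee_pos'][2]+.038,.2);rep(f,'block',(.4741,.282),.08,.012,.0225)
cs=[]
h=f['color'][:,:,::-1]
f=grab('scene');t=grab('top')
cv2.imwrite('pics/hold.png',np.vstack([np.hstack([cv2.resize(x,(400,300)) for x in(h,f['color'][200:340,310:450,::-1])]),np.hstack([cv2.resize(x,(400,300)) for x in(t['color'][180:270,150:270,::-1],t['color'][130:190,240:320,::-1])])]))
```

```text
t 7.83 pos [0.4731 0.2811 0.1282] travel [-0.0003  0.0005  0.0082] turn [-0.0001 -0.0002 -0.0002] q [-0.39  0.43 -0.24  1.9   0.14  0.83  0.87]
0.36082902414507917 90.1672402501481 [ 0.68599457 -0.07298567 -3.61017095]
top 3478 mean [0.473  0.2809 0.1692] mid [0.4739 0.281  0.1767] zmed 0.1694 ext [0.0339 0.0358 0.021 ] circ [0.4731 0.2807 0.0151]
block 3695 mean [0.4421 0.2845 0.0213] mid [0.447  0.2859 0.0173] zmed 0.0215 ext [0.0501 0.0965 0.0103] circ [0.4851 0.2821 0.0512]
```

View pics/hold.png

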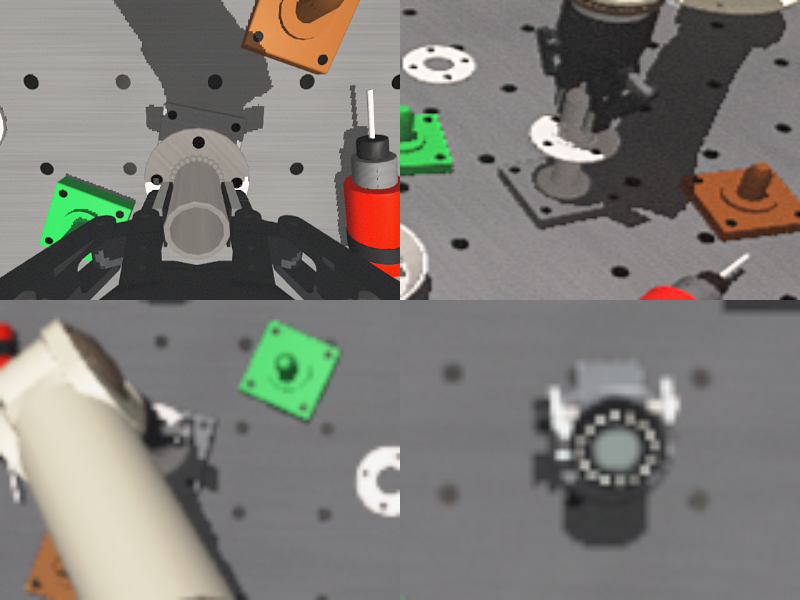

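The piece is held upright, with its flange about 25 mm above the pin tip. The pipe axis is about 1 mm short of the gauge's axis in x and y, so I'll correct that while going down over the taper.

Request:
{"api": "step_arm", "payload": {"turn": [[0, 0, 0], [0, 0, 0], [0, 0, 0], [0, 0, 0], [0, 0, 0], [0, 0, 0], [0, 0, 0], [0, 0, 0]], "travel": [[-0.0006, 0.001, 0.005], [-0.0006, 0.001, 0.01], [-0.0006, 0.001, 0.015], [-0.0006, 0.001, 0.02], [-0.0006, 0.001, 0.026], [-0.0006, 0.001, 0.032], [-0.0006, 0.001, 0.038], [-0.0006, 0.001, 0.038]], "gripper": [0.02, 0.02, 0.02, 0.02, 0.02, 0.02, 0.02, 0.02]}}

```text
time_s: 8.6
ee_pos: [0.4725, 0.2817, 0.0886]
tool_rot: [[-1.0, -0.0, -0.002], [-0.0, 1.0, -0.001], [0.002, -0.001, -1.0]]
wrist_force: [-0.0, -0.7, -3.5]
grip_width: 0.359
grasp_force: 90.2
```

Run:
```python
from mw import *
f=grab('wrist'); plan([.4734,.2816,.0552],yawR(0)); s=readout.observe();print(s['grip_width'],s['grasp_force'],s['wrist_force'],s['torque'])
rep(f,'top',s['ee_pos'],.019,s['ee_pos'][2]+.038,.2)
```

```text
t 8.65 pos [0.4728 0.2819 0.0892] travel [-0.0007 -0.0003  0.034 ] turn [-0.001  -0.0018  0.0003] q [-0.4   0.49 -0.23  1.92  0.16  0.76  0.85]
0.36728179829140634 90.24300950472934 [-0.42425126 -0.30251171 -3.44669159] [-0.01795838  0.02033945  0.0280495 ]
top 8810 mean [0.467  0.2819 0.1555] mid [0.4732 0.2819 0.1564] zmed 0.1671 ext [0.035  0.0361 0.0584] circ [0.4752 0.2818 0.0141]
```

The flange is 16 mm past the tip with no contact force, so I'll go down to the shoulder.

Request:
{"api": "step_arm", "payload": {"turn": [[0, 0, 0], [0, 0, 0], [0, 0, 0], [0, 0, 0], [0, 0, 0], [0, 0, 0], [0, 0, 0], [0, 0, 0]], "travel": [[-0.0006, 0, 0.005], [-0.0006, 0, 0.01], [-0.0006, 0, 0.015], [-0.0006, 0, 0.02], [-0.0006, 0, 0.025], [-0.0006, 0, 0.029], [-0.0006, 0, 0.032], [-0.0006, 0, 0.033]], "gripper": [0.02, 0.02, 0.02, 0.02, 0.02, 0.02, 0.02, 0.02]}}

```text
time_s: 9.32
ee_pos: [0.4739, 0.2823, 0.0566]
tool_rot: [[-1.0, -0.0, -0.001], [-0.0, 1.0, -0.0], [0.001, -0.0, -1.0]]
wrist_force: [-0.3, -0.1, -4.3]
grip_width: 0.363
grasp_force: 90.3
```

Request:
{"api": "step_arm", "payload": {"turn": [[0, 0, 0], [0, 0, 0], [0, 0, 0], [0, 0, 0], [0, 0, 0], [0, 0, 0], [0, 0, 0], [0, 0, 0]], "travel": [[0, 0, 0], [0, 0, 0], [0, 0, 0], [0, 0, 0], [0, 0, 0], [0, 0, 0], [0, 0, 0], [0, 0, 0]], "gripper": [0.02, 0.02, 0.02, 0.02, 0.02, 0.02, 0.02, 0.02]}}

```text
time_s: 9.98
ee_pos: [0.4741, 0.2824, 0.0574]
tool_rot: [[-1.0, -0.0, 0.0], [-0.0, 1.0, 0.0], [-0.0, 0.0, -1.0]]
wrist_force: [-1.0, 0.6, -2.9]
grip_width: 0.365
grasp_force: 90.2
```

Run:
```python
from mw import *
f=grab('wrist'); plan([.4734,.2816,.0552],yawR(0)); s=readout.observe();print(s['grip_width'],s['grasp_force'],s['wrist_force'],s['torque'])
rep(f,'fl',s['ee_pos'],.045,.028,.037);rep(f,'top',s['ee_pos'],.018,s['ee_pos'][2]+.038,.105)
```

```text
t 10.03 pos [0.4741 0.2824 0.0574] travel [ 0.0007 -0.0008  0.0022] turn [0.0001 0.0001 0.0003] q [-0.41  0.54 -0.22  1.93  0.17  0.69  0.84]
0.36008389866826596 90.24964084807834 [-0.53350626 -0.46198639 -2.75448906] [-0.1191213   0.13767694 -0.02173448]
fl 6946 mean [0.4568 0.2824 0.0357] mid [0.4606 0.2823 0.0339] zmed 0.0358 ext [0.0501 0.0794 0.0063] circ [0.4765 0.2824 0.0326]
top 3499 mean [0.4745 0.2824 0.099 ] mid [0.4753 0.2824 0.1002] zmed 0.0993 ext [0.0334 0.0346 0.0096] circ [0.4746 0.2824 0.0149]
```

Request:
{"api": "step_arm", "payload": {"turn": [[0, 0, 0], [0, 0, 0], [0, 0, 0], [0, 0, 0], [0, 0, 0], [0, 0, 0], [0, 0, 0], [0, 0, 0]], "travel": [[0, 0, 0.0005], [0, 0, 0.001], [0, 0, 0.0015], [0, 0, 0.002], [0, 0, 0.0023], [0, 0, 0.0025], [0, 0, 0.0025], [0, 0, 0.0025]], "gripper": [0.02, 0.02, 0.02, 0.02, 0.02, 0.02, 0.02, 0.02]}}

```text
time_s: 10.7
ee_pos: [0.4741, 0.2823, 0.0552]
tool_rot: [[-1.0, -0.0, 0.0], [-0.0, 1.0, -0.0], [-0.0, -0.0, -1.0]]
wrist_force: [-3.3, -2.4, 4.7]
grip_width: 0.359
grasp_force: 90.9
```

The upward force jumped by 8 N at TCP z 0.0552, so the flange is on the shoulder. I'll hold it there briefly and then lift.

Request:
{"api": "step_arm", "payload": {"turn": [[0, 0, 0], [0, 0, 0], [0, 0, 0], [0, 0, 0], [0, 0, 0], [0, 0, 0], [0, 0, 0], [0, 0, 0]], "travel": [[0, 0, 0], [0, 0, 0], [0, 0, 0], [0, 0, 0], [0, 0, -0.006], [0, 0, -0.015], [0, 0, -0.025], [0, 0, -0.035]], "gripper": [0.02, 0.02, 0.02, 0.02, 0.02, 0.02, 0.02, 0.02]}}

```text
time_s: 11.37
ee_pos: [0.4741, 0.2825, 0.0907]
tool_rot: [[-1.0, -0.0, -0.0], [-0.0, 1.0, 0.0], [0.0, 0.0, -1.0]]
wrist_force: [-0.8, -1.2, -4.4]
grip_width: 0.364
grasp_force: 90.3
```

Request:
{"api": "step_arm", "payload": {"turn": [[0, 0, 0], [0, 0, 0], [0, 0, 0], [0, 0, 0], [0, 0, 0], [0, 0, 0], [0, 0, 0], [0, 0, 0]], "travel": [[0, 0, -0.015], [0, 0, -0.03], [0, 0, -0.06], [0, 0, -0.09], [0, 0, -0.13], [0, 0, -0.17], [0, 0, -0.2], [0, 0, -0.21]], "gripper": [0.02, 0.02, 0.02, 0.02, 0.02, 0.02, 0.02, 0.02]}}

```text
time_s: 12.03
ee_pos: [0.4764, 0.2842, 0.3068]
tool_rot: [[-1.0, -0.001, 0.009], [-0.0, 1.0, 0.005], [-0.009, 0.005, -1.0]]
wrist_force: [1.4, 1.5, -2.9]
grip_width: 0.36
grasp_force: 90.4
```

```bash
cat > cam.py <<'E'
from mw import *
def cam(f,z0=.135,c=(.712,-.03),r=.055):
    P=world(f).reshape(-1,3); C=f['color'].reshape(-1,3).astype(int)
    p=P[(f['depth'].ravel()>0)&(np.hypot(P[:,0]-c[0],P[:,1]-c[1])<r)&(P[:,2]>.11)&(P[:,2]<.25)]
    # RANSAC plane with normal elevation .7..1.2
    rng=np.random.default_rng(0);best=None
    for _ in range(4000):
        a=p[rng.choice(len(p),3,False)]; n=np.cross(a[1]-a[0],a[2]-a[0]); l=np.linalg.norm(n)
        if l<1e-4: continue
        n/=l; n*=np.sign(n[2])
        if n[0]>-.35 or abs(n[1])>.5 or not .6<n[2]<.95: continue
        i=abs((p-a[0])@n)<.003
        if best is None or i.sum()>best[0]: best=(i.sum(),i)
    q=p[best[1]]; m=q.mean(0); n=np.linalg.svd(q-m)[2][2]; n*=np.sign(n[2])
    e1=np.cross([0,0,1],n); e1/=np.linalg.norm(e1); e2=np.cross(n,e1)
    u=(q-m)@np.c_[e1,e2]; hull=cv2.convexHull(u.astype(np.float32))[:,0]
    (cx,cy),rad=cv2.minEnclosingCircle(u.astype(np.float32)); k=circ(np.c_[hull,hull[:,0]])
    cen=m+cx*e1+cy*e2; c2=m+k[0]*e1+k[1]*e2
    print(len(p),best[0],'n',n.round(3),'elev',np.arcsin(n[2]).round(3),'az',np.arctan2(n[1],-n[0]).round(3),'cen',cen.round(4),'rad',round(rad,4),'c2',c2.round(4),k[2].round(4))
    for x in(cen,c2): print('axis',(x-.06*n).round(4),'view',(x+.12*n).round(4))
if __name__=='__main__':
    for n in('top','scene'): print(n); cam(dict(np.load(n+'.npz')))
E
python3 cam.py; python3 -c "
from h import *
plan([.6,0,.3])"
```

```text
top
378 203 n [-0.682 -0.07   0.728] elev 0.816 az -0.102 cen [ 0.7017 -0.0328  0.1436] rad 0.0361 c2 [ 0.7019 -0.0326  0.1439] 0.0345
axis [ 0.7426 -0.0286  0.0999] view [ 0.6199 -0.0412  0.231 ]
axis [ 0.7428 -0.0284  0.1002] view [ 0.6202 -0.041   0.2313]
scene
552 139 n [-0.656 -0.023  0.754] elev 0.855 az -0.035 cen [ 0.7057 -0.0295  0.1469] rad 0.0357 c2 [ 0.7059 -0.0301  0.1471] 0.0345
axis [ 0.745  -0.0281  0.1017] view [ 0.6269 -0.0323  0.2375]
axis [ 0.7452 -0.0287  0.1018] view [ 0.6271 -0.0329  0.2376]
t 12.03 pos [0.4764 0.2842 0.3068] travel [-0.1234 -0.2843  0.0064] turn [0. 0. 0.] q [-0.36  0.24 -0.27  1.72  0.07  1.19  0.92]
```

Run:
```python
from cam import *
for n in('top','scene')*2: print(n); cam(grab(n))
n=np.array([-.669,-.046,.741]); n/=np.linalg.norm(n); V=np.array([.6235,-.037,.2343])
z=-n; y=np.cross([0,0,1],n); y/=np.linalg.norm(y); y*=np.sign(y[1]); R=np.c_[np.cross(y,z),y,z]; print(R.round(3))
plan(V+.0291*n,R); plan(V+.1291*n,R)
```

```text
top
380 195 n [-0.704 -0.087  0.705] elev 0.783 az -0.122 cen [ 0.7012 -0.0326  0.1436] rad 0.0365 c2 [ 0.7011 -0.0323  0.1436] 0.0343
axis [ 0.7434 -0.0274  0.1013] view [ 0.6167 -0.043   0.2282]
axis [ 0.7434 -0.0271  0.1013] view [ 0.6167 -0.0426  0.2282]
scene
546 140 n [-0.662 -0.033  0.749] elev 0.846 az -0.05 cen [ 0.7058 -0.032   0.1468] rad 0.0355 c2 [ 0.7056 -0.0312  0.1466] 0.034
axis [ 0.7455 -0.03    0.1019] view [ 0.6264 -0.036   0.2367]
axis [ 0.7453 -0.0292  0.1017] view [ 0.6261 -0.0352  0.2365]
top
379 206 n [-0.673 -0.061  0.737] elev 0.829 az -0.091 cen [ 0.7019 -0.0311  0.1438] rad 0.0355 c2 [ 0.7021 -0.0316  0.144 ] 0.0342
axis [ 0.7423 -0.0275  0.0996] view [ 0.6212 -0.0385  0.2323]
axis [ 0.7425 -0.0279  0.0997] view [ 0.6214 -0.0389  0.2325]
scene
549 141 n [-0.661 -0.043  0.749] elev 0.847 az -0.064 cen [ 0.7052 -0.0319  0.1466] rad 0.0361 c2 [ 0.7061 -0.0307  0.1475] 0.0333
axis [ 0.7448 -0.0294  0.1016] view [ 0.6258 -0.037   0.2365]
axis [ 0.7457 -0.0282  0.1025] view [ 0.6268 -0.0358  0.2374]
[[-0.74  -0.069  0.669]
 [-0.051  0.998  0.046]
 [-0.671 -0.    -0.741]]
t 12.23 pos [0.4733 0.2817 0.2984] travel [-0.1307 -0.32    0.0427] turn [-0.0262 -0.737  -0.0649] q [-0.36  0.24 -0.27  1.73  0.07  1.18  0.92]
t 12.23 pos [0.4733 0.2817 0.2984] travel [-0.0637 -0.3247 -0.0314] turn [-0.0262 -0.737  -0.0649] q [-0.36  0.24 -0.27  1.73  0.07  1.18  0.92]
```

The camera fits agree: view point about (0.6235, -0.037, 0.234), ring radius 35 mm, tilt axis at 0.10 m. I'll go first to a standoff 100 mm farther from the lens.

Request:
{"api": "step_arm", "payload": {"turn": [[0, -0.05, 0], [-0.005, -0.15, -0.01], [-0.01, -0.25, -0.02], [-0.015, -0.35, -0.03], [-0.02, -0.45, -0.04], [-0.02, -0.55, -0.05], [-0.025, -0.65, -0.06], [-0.026, -0.737, -0.065]], "travel": [[-0.005, -0.025, -0.003], [-0.01, -0.06, -0.006], [-0.02, -0.1, -0.01], [-0.028, -0.14, -0.014], [-0.036, -0.18, -0.018], [-0.044, -0.22, -0.022], [-0.052, -0.26, -0.026], [-0.058, -0.295, -0.03]], "gripper": [0.02, 0.02, 0.02, 0.02, 0.02, 0.02, 0.02, 0.02]}}

```text
time_s: 12.9
ee_pos: [0.5294, -0.0159, 0.3264]
tool_rot: [[-0.739, -0.066, 0.67], [-0.05, 0.998, 0.044], [-0.672, -0.001, -0.741]]
wrist_force: [0.9, 1.2, -3.5]
grip_width: 0.361
grasp_force: 90.6
```

```bash
cat > tgt.py <<'E'
from mw import *
n=np.array([-.669,-.046,.741]); n/=np.linalg.norm(n); V=np.array([.6235,-.037,.2343])
z=-n; y=np.cross([0,0,1],n); y/=np.linalg.norm(y); y*=np.sign(y[1]); R=np.c_[np.cross(y,z),y,z]
if __name__=='__main__':
    plan(V+.1291*n,R); plan(V+.0291*n,R)
E
python3 tgt.py
```

```text
t 12.9 pos [ 0.5294 -0.0159  0.3264] travel [-0.0067 -0.0275  0.0013] turn [-0.0024  0.0007 -0.0009] q [-0.19 -0.24  0.18  2.35 -0.    0.29  1.64]
t 12.9 pos [ 0.5294 -0.0159  0.3264] travel [-0.0067 -0.0272  0.1013] turn [-0.0024  0.0007 -0.0009] q [-0.19 -0.24  0.18  2.35 -0.    0.29  1.64]
```

Request:
{"api": "step_arm", "payload": {"turn": [[0, 0, 0], [0, 0, 0], [0, 0, 0], [0, 0, 0], [0, 0, 0], [0, 0, 0], [0, 0, 0], [0, 0, 0]], "travel": [[-0.002, -0.01, 0.01], [-0.004, -0.02, 0.025], [-0.006, -0.027, 0.04], [-0.006, -0.027, 0.055], [-0.006, -0.027, 0.07], [-0.006, -0.027, 0.085], [-0.006, -0.027, 0.095], [-0.006, -0.027, 0.1]], "gripper": [0.02, 0.02, 0.02, 0.02, 0.02, 0.02, 0.02, 0.02]}}

```text
time_s: 13.57
ee_pos: [0.5938, -0.0418, 0.2682]
tool_rot: [[-0.756, -0.067, 0.651], [-0.041, 0.998, 0.055], [-0.653, 0.015, -0.757]]
wrist_force: [-0.6, 0.0, -4.2]
grip_width: 0.363
grasp_force: 90.7
```

Request:
{"api": "step_arm", "payload": {"turn": [[0, 0, 0], [0, 0, 0], [0, 0, 0], [0, 0, 0], [0, 0, 0], [0, 0, 0], [0, 0, 0], [0, 0, 0]], "travel": [[0, 0, 0], [0, 0, 0], [0, 0, 0], [0, 0, 0], [0, 0, 0], [0, 0, 0], [0, 0, 0], [0, 0, 0]], "gripper": [0.02, 0.02, 0.02, 0.02, 0.02, 0.02, 0.02, 0.02]}}

```text
time_s: 14.23
ee_pos: [0.5963, -0.0385, 0.273]
tool_rot: [[-0.75, -0.073, 0.657], [-0.044, 0.997, 0.06], [-0.659, 0.016, -0.752]]
wrist_force: [0.1, 0.9, -3.9]
grip_width: 0.363
grasp_force: 90.7
```

Run:
```python
from tgt import *
from cam import cam
f=grab('wrist'); s=readout.observe(); plan(V+.0291*n,R); print(s['joint_vel'].round(3),s['grasp_force'])
# weldment flange upper face in tool frame
P=(world(f).reshape(-1,3)-s['ee_pos'])@s['tool_rot']; ok=f['depth'].ravel()>0
r=np.hypot(P[:,0],P[:,1]); q=P[ok&(r>.024)&(r<.038)&(P[:,0]>.01)&(abs(P[:,2]-.022)<.012)]
m=q.mean(0); nn=np.linalg.svd(q-m)[2][2]; print('flange top in tool',len(q),np.median(q,0).round(4),'normal',nn.round(3))
a=grab('scene');
try: cam(a)
except Exception as e: print(e)
cv2.imwrite('pics/end.png',np.hstack([cv2.resize(x[:,:,::-1],(400,300)) for x in(f['color'],a['color'][130:280,160:360])]))
```

```text
t 14.28 pos [ 0.5963 -0.0384  0.2729] travel [ 0.0054 -0.0008  0.0179] turn [ 0.0152 -0.0155 -0.0072] q [-0.46  0.    0.56  2.28 -0.73  0.19  2.41]
[-0.013  0.002  0.004 -0.001  0.002  0.001 -0.   ] 90.71397515660465
flange top in tool 3999 [0.025  0.0002 0.0228] normal [ 0.016 -0.    -1.   ]
545 134 n [-0.655 -0.051  0.754] elev 0.854 az -0.077 cen [ 0.7049 -0.0315  0.1465] rad 0.0365 c2 [ 0.705  -0.0317  0.1465] 0.0346
axis [ 0.7442 -0.0285  0.1012] view [ 0.6263 -0.0376  0.2369]
axis [ 0.7443 -0.0286  0.1013] view [ 0.6264 -0.0378  0.237 ]
```

View pics/end.png

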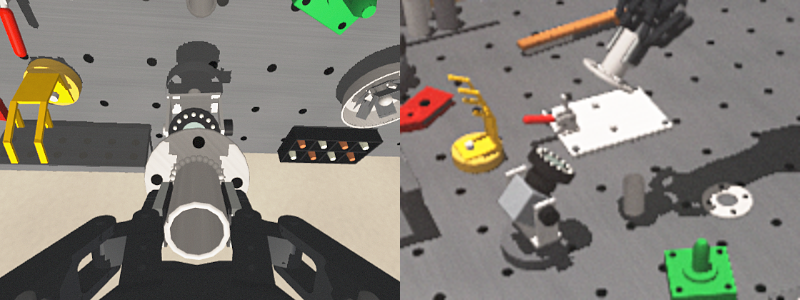

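The view shows the piece held straight, but the arm stopped 18 mm short of the target: q6 is at its lower limit and q7 is near its upper one. The camera has not moved. Turning about the pipe axis is free, so I'll back off and yaw to unload q7, then approach again.

Request:
{"api": "step_arm", "payload": {"turn": [[0, 0, 0.05], [0, 0, 0.15], [0, 0, 0.27], [0, 0, 0.39], [0, 0, 0.51], [0, 0, 0.63], [0, 0, 0.75], [0, 0, 0.87]], "travel": [[0, 0, -0.015], [0, 0, -0.03], [0, 0, -0.05], [0, 0, -0.07], [0, 0, -0.08], [0, 0, -0.08], [0, 0, -0.08], [0, 0, -0.08]], "gripper": [0.02, 0.02, 0.02, 0.02, 0.02, 0.02, 0.02, 0.02]}}

```text
time_s: 15.0
ee_pos: [0.5435, -0.0428, 0.3335]
tool_rot: [[-0.591, 0.468, 0.657], [0.661, 0.748, 0.061], [-0.463, 0.47, -0.751]]
wrist_force: [0.1, 0.6, -3.6]
grip_width: 0.364
grasp_force: 90.7
```

```bash
cat > tgt2.py <<'E'
from tgt import *
import sys
n=-n if 0 else n
def go(off,tilt=0,yaw=None,Vx=V):
    s=readout.observe(); T=s['tool_rot']
    m=Ro.from_rotvec(-tilt*np.cross([0,0,1],n)/np.hypot(n[0],n[1])).apply(n)  # tilt>0: pipe more upright
    d=Ro.align_vectors([-m],[T[:,2]])[0].as_matrix()@T  # least turn
    plan(Vx+(.0291+0)*m+off*n,d,s); print('q',s['joint_pos'].round(3),'flange',(s['ee_pos']+.0291*T[:,2]-Vx).round(4),'ang',np.arccos(-T[:,2]@n).round(3))
if __name__=='__main__':
    for o in(.1,.0): go(o)
    print('tilted .08');go(0,.08)
E
python3 tgt2.py
```

```text
t 15.0 pos [ 0.5435 -0.0428  0.3335] travel [ 0.0053 -0.0047 -0.0016] turn [ 0.0011 -0.0218 -0.    ] q [-0.14 -0.2   0.23  2.3  -0.25  0.34  1.18]
q [-0.143 -0.198  0.233  2.296 -0.252  0.339  1.18 ] flange [-0.0609 -0.004   0.0773] ang 0.022
t 15.0 pos [ 0.5435 -0.0428  0.3335] travel [ 0.0032 -0.0049  0.0983] turn [ 0.0011 -0.0218 -0.    ] q [-0.14 -0.2   0.23  2.3  -0.25  0.34  1.18]
q [-0.143 -0.198  0.233  2.296 -0.252  0.339  1.18 ] flange [-0.0609 -0.004   0.0773] ang 0.022
tilted .08
t 15.0 pos [ 0.5435 -0.0428  0.3335] travel [ 0.0015 -0.0032  0.0984] turn [0.057  0.0354 0.    ] q [-0.14 -0.2   0.23  2.3  -0.25  0.34  1.18]
q [-0.143 -0.198  0.233  2.296 -0.252  0.339  1.18 ] flange [-0.0609 -0.004   0.0773] ang 0.022
```

Request:
{"api": "step_arm", "payload": {"turn": [[0, 0, 0.1], [0, 0, 0.2], [0.01, 0, 0.3], [0.02, 0.01, 0.3], [0.04, 0.015, 0.3], [0.04, 0.015, 0.3], [0.04, 0.015, 0.3], [0.04, 0.015, 0.3]], "travel": [[0, 0, 0.01], [0, -0.002, 0.02], [0.002, -0.004, 0.035], [0.002, -0.004, 0.05], [0.002, -0.004, 0.065], [0.002, -0.004, 0.08], [0.002, -0.004, 0.09], [0.002, -0.004, 0.098]], "gripper": [0.02, 0.02, 0.02, 0.02, 0.02, 0.02, 0.02, 0.02]}}

```text
time_s: 15.67
ee_pos: [0.6054, -0.0381, 0.2553]
tool_rot: [[-0.437, 0.647, 0.625], [0.848, 0.527, 0.047], [-0.299, 0.551, -0.779]]
wrist_force: [-1.0, -0.3, -4.0]
grip_width: 0.363
grasp_force: 90.8
```

Request:
{"api": "step_arm", "payload": {"turn": [[0, 0, 0], [0, 0, 0], [0, 0, 0], [0, 0, 0], [0, 0, 0], [0, 0, 0], [0, 0, 0], [0, 0, 0]], "travel": [[0, 0, 0], [0, 0, 0], [0, 0, 0], [0, 0, 0], [0, 0, 0], [0, 0, 0], [0, 0, 0], [0, 0, 0]], "gripper": [0.02, 0.02, 0.02, 0.02, 0.02, 0.02, 0.02, 0.02]}}

```text
time_s: 16.33
ee_pos: [0.6051, -0.0384, 0.2567]
tool_rot: [[-0.436, 0.646, 0.627], [0.849, 0.527, 0.047], [-0.3, 0.552, -0.778]]
wrist_force: [0.5, -0.4, -4.2]
grip_width: 0.36
grasp_force: 90.7
```

```bash
python3 tgt2.py|tail -5
```

```text
t 16.33 pos [ 0.6051 -0.0384  0.2567] travel [ 0.0008 -0.0011 -0.    ] turn [-0.0473 -0.0302  0.    ] q [-0.15  0.06  0.23  2.24 -0.6   0.2   1.2 ]
q [-0.148  0.062  0.231  2.244 -0.597  0.196  1.199] flange [-0.0002 -0.     -0.0003] ang 0.056
tilted .08
t 16.33 pos [ 0.6051 -0.0384  0.2567] travel [-0.0004  0.0009 -0.0001] turn [ 0.0228  0.0083 -0.    ] q [-0.15  0.06  0.23  2.24 -0.6   0.2   1.2 ]
q [-0.148  0.062  0.231  2.244 -0.597  0.196  1.199] flange [-0.0002 -0.     -0.0003] ang 0.056
```

The flange is at the view point within 1 mm and 0.06 rad of the estimate. I'll check the grip once more from the wrist, then hand in.

Run:
```python
from tgt import *
f=grab('wrist'); s=readout.observe()
P=(world(f).reshape(-1,3)-s['ee_pos'])@s['tool_rot']; ok=f['depth'].ravel()>0
r=np.hypot(P[:,0],P[:,1]); q=P[ok&(r>.024)&(r<.038)&(P[:,0]>.01)&(abs(P[:,2]-.022)<.012)]
m=np.median(q,0); nn=np.linalg.svd(q-q.mean(0))[2][2]; print(m.round(4),nn.round(3),abs(s['joint_vel']).max(),s['grasp_force'])
if abs(m[2]-.0228)<.004 and abs(nn[2])>.995 and abs(s['joint_vel']).max()<.02: print(workorder.finish_job())
```

```text
[0.025  0.0001 0.0227] [ 0.003 -0.002 -1.   ] 0.0024149499240550343 90.73660626676428
the job is handed in; nothing more can be done
None
```

The job is handed in, verdict not reported: the weldment was seated on the gauge shoulder, lifted off, and held still within about 1 mm and 0.06 rad of the measured view point (itself good to about 7 mm), with no camera movement seen in my last check of it before the final approach.

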